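# Show the blown capacitor and its replacement

## Task

To show the trainee what has to be changed in the open power supply, first make it safe: switch off the socket strip by pressing the raised end of its rocker switch fully down. Then point from directly above at the capacitor on the supply's board whose top has bulged, fingertips about 2 cm over it, and stay still there for 3 seconds; then point in the same way, for as long, at the spare in the tray that is the same size as it, and finish still pointing there. Point at no other capacitor, touch nothing but the switch, and pick nothing up.

Things in the scene. Friction and masses are not known exactly. Their poses are not given: they have to be found in the camera images.
- strip: white four-way mains socket strip screwed to the bench, 300 x 58 mm, top 40 mm above the bench. Origin on the bench under its centre line; x axis along it, housing from x = -135 to +165 mm. The black rocker switch is at the -x end (with the cable boot), four round sockets towards +x. Strip and tray lie one to the left and one to the right of the supply, either way round
- rocker (a joint): black rocker switch, rad: 0 to 0.05 at the start (on, end towards the sockets raised), 0.40 = that end fully down (off). Axis across the strip, 100 mm to -x of the strip's origin, 45.5 mm above the bench. Stays where left; some 4 N moves it. 34 mm long, 25 mm wide, a shallow V of two 17 mm halves; the pressed half ends level, 45.5 mm above the bench, 3.5 mm proud of its frame
- rocker_press (a point): point on the upper face of the rocker's raised half (the half towards the sockets), 12 mm from the rocker's axis; about 50 mm above the bench when on, 45.5 mm when off. Moves with the rocker
- supply: open-frame power supply fixed to the bench: aluminium chassis 150 x 210 mm, green board with its top 12 mm above the bench, finned heatsink along its +x edge, 50 mm high, other parts up to 42 mm. Origin on the bench under its centre. Three capacitors stand in a row along y at x = -33 mm, 50 mm apart; any of them may be the bulged one
- bulged_cap_top (a point): crown of the bulged capacitor on the board: a can-shaped electrolytic capacitor, black sleeve with a pale grey stripe down one side, bare aluminium top with a scored cross, 30 mm in diameter, 45 mm tall plus a domed top 7 mm high with its cross torn open dark. This point is the highest of the dome, 64 mm above the bench; z up
- cap_one_top (a point): centre of the top of a sound capacitor on the board: a can-shaped electrolytic capacitor, black sleeve with a pale grey stripe down one side, bare aluminium top with a scored cross, 30 mm in diameter, 45 mm tall, flat top 57 mm above the bench
- cap_two_top (a point): centre of the top of the other sound capacitor on the board, the same: 30 mm in diameter, 45 mm tall, flat top 57 mm above the bench
- tray: grey plastic tray fixed to the bench, 200 x 80 mm, rim 18 mm high, with black foam inside, foam top 12 mm above the bench. Origin on the bench under its centre, x axis along its length. Three loose spare capacitors stand upright on the foam in a row along x, 60 mm apart, in any order
- spare_same: the spare of the same size as the bulged one: a can-shaped electrolytic capacitor, black sleeve with a pale grey stripe down one side, bare aluminium top with a scored cross, 30 mm in diameter, 45 mm tall, flat top. Loose, 55 g. Origin at the centre of its underside, z up
- spare_same_top (a point): centre of the flat top of that spare, 57 mm above the bench; z up
- spare_slim: spare capacitor of the wrong size: same look, 20 mm in diameter, 45 mm tall. Loose. Origin at the centre of its underside
- spare_slim_top (a point): centre of the top of the slim spare, 57 mm above the bench
- spare_short: spare capacitor of the wrong size: same look, 30 mm in diameter, 26 mm tall. Loose. Origin at the centre of its underside
- spare_short_top (a point): centre of the top of the short spare, 38 mm above the bench

How it is judged:
On the way, in this order (a step that is already met when the one before it is completed fails the run):
1. the rocker switch is pressed to off and the finger is clear of it (value of joint rocker above 0.33 rad and distance between the grasp point and rocker_press above 0.05 m), for 0.1 s.
2. the fingertips point at the bulged capacitor from just above, without contact, for 2 s (horizontal distance between the grasp point and bulged_cap_top below 0.014 m and z of the grasp point in the frame of bulged_cap_top between 0.018 and 0.065 m and contact force between each of the arm, the fingers and anything else below 0.3 N), for 2 s.
3. the fingertips point at the spare of the same size from just above, without contact, for 2 s (horizontal distance between the grasp point and spare_same_top below 0.014 m and z of the grasp point in the frame of spare_same_top between 0.018 and 0.065 m and contact force between each of the arm, the fingers and anything else below 0.3 N), for 2 s.
At the end, for the whole second after the job is handed in: The rocker is off (beyond 0.33 of 0.40 rad), and the tool point stands above the top of the same-sized spare, within 14 mm of its axis and 18 to 65 mm above its top (fingertips about 0 to 45 mm clear), touching nothing; all spares stand upright within 5 mm of where they were (all of step 3 and value of joint rocker above 0.33 rad and distance of each of spare_same, spare_slim, spare_short from where it was at the start of the episode below 0.005 m and angle between spare_same's own z axis and vertical below 0.1 rad and linear speed of spare_same below 0.02 m/s).
It fails at once if the robot touches anything other than the switch on the socket strip (contact force between any of the fingers, the arm and anything else above 0.5 N and distance between the grasp point and rocker_press above 0.05 m).
It fails at once if a spare is knocked, lifted or carried (moved more than 5 mm) (distance of any of spare_same, spare_slim, spare_short from where it was at the start of the episode above 0.005 m).
It fails at once if the fingertips go to the bulged capacitor while the power is still on (value of joint rocker below 0.33 rad and distance between the grasp point and bulged_cap_top below 0.055 m).
It fails at once if a wrong capacitor is pointed at (fingertips brought just over it) ((horizontal distance between the grasp point and cap_one_top below 0.01 m and z of the grasp point in the frame of cap_one_top between 0 and 0.055 m) or (horizontal distance between the grasp point and cap_two_top below 0.01 m and z of the grasp point in the frame of cap_two_top between 0 and 0.055 m) or (horizontal distance between the grasp point and spare_slim_top below 0.01 m and z of the grasp point in the frame of spare_slim_top between 0 and 0.055 m) or (horizontal distance between the grasp point and spare_short_top below 0.01 m and z of the grasp point in the frame of spare_short_top between 0 and 0.055 m)).
It also fails if it takes over 54 s, if anything falls off the work surface, if the arm or the gripper's body presses on something with over 40 N, if the wrist force passes 120 N, or if a joint passes its speed limit or range.

## Robot

A 7-joint arm with a two-finger parallel gripper is mounted at the origin on the work surface. World frame = base frame: x ahead of the robot, y to its left, z up, the work surface at z = 0. Lengths are in m, angles in rad, forces in N, time in s.
With the tool pointing down it reaches from about 0.35 to 0.9 m from the base axis. Payload 19.9 kg.
Tool frame: the origin (TCP) lies between the finger pads, 19 mm behind the fingertips; this is the grasp point; z points along the fingers, y is the line along which they close (so a half turn about z gives the same grasp; the last joint's range is limited). The gripper opens to 94 mm and grips with 3 to 60 N. Pads are 16 mm wide; open, the fingers measure 119 mm over their backs; the gripper's body (75 mm by 177 mm) begins 78 mm behind the grasp point.
Start: joints at [1.127, 0.417, -0.01, 1.614, 0.005, 1.111, -0.053], TCP at [0.245, -0.575, 0.224] pointing down, gripper open.
Joint ranges: [-2.81, 2.81], [-0.39, 2.02], [-1.27, 1.25], [0.06, 2.57], [-1.19, 4.33], [0.19, 2], [-2.82, 2.82]. Speed limits (rad/s): [1.89, 1.89, 2.39, 2.39, 3.01, 3.01, 3.01].

## Interface

Orientations are given as a 3x3 rotation matrix whose columns are the frame's x, y, z axes.
In Python, from rig import robot gives the robot as it stands. Calls block until the motion is done:
- robot.move_ptp(position, orientation): joint-space move of the TCP to a pose.
- robot.move_linear(position, velocity=0.15, frame=None, threshold=None): straight line of the TCP; frame=None keeps the orientation; velocity is the mean speed in m/s. With threshold (N) it stops when the force on the tool has changed by that much, and returns True; else False.
- robot.goto_joints(angles): joint-space move.
- robot.gripper_to(opening): finger opening in m; the grip force is fixed at half the most; returns when the fingers have stopped.
- robot.pause(seconds).
- robot.ik(position, orientation): joint angles nearest the present ones, or None.
- robot.get_state(): the state.
- robot.grab_frame(name): name is "scene" or "top" or "wrist"; returns the picture (420x560x3 uint8, red, green, blue); there is no depth.
- robot.camera_info(name): a dict with "fx", "fy", "cx", "cy" (pixels), "dist" ([k1, k2, p1, p2, k3] as OpenCV has them; the pictures are not rectified), "rvec" (rotation vector, rad) and "tvec" (3), from world to camera coordinates, as OpenCV has them. Camera axes: x right, y down, z forward; pixel columns grow to the right and rows downward; lengths in m; the calibration is good to about 2 mm. A picture is of the moment at which its call begins: read the wrist's pose just before it. camera_info takes no time and is no camera call; for the wrist camera it gives the pose at the moment of the call.
A pose or a line that the arm cannot do raises robot.PlanningError and nothing moves.
- robot.sign_off(): hands the job in; it is judged then, once.
The state is a dict: "time": time; "qpos": joint angles; "joint_vel": joint speeds; "effort": joint torques, N m; "ee_pos": TCP position; "tool_rot": TCP orientation; "force": force on the tool from outside, world axes, zero at the start; "moment": the same for the moment, N m; "opening": finger opening in m; "grasp_force": force on a finger pad.
Only numpy, scipy, OpenCV 4.12 (cv2) and the standard library are available. Lean on these libraries where they do the work, as an engineer would, in place of code of your own. Each camera call takes 0.05 s, during which the arm holds its last target. There are 200 camera calls.

## Working session

There is one attempt and no reset: what is moved stays moved. The work goes in short steps, each a Python script; the robot and the scene stay as the last script left them, time stands still between calls to the robot, and variables do not carry over. Pictures are saved under pics/ and viewed, at most 10 in all, crops included, and the job is handed in when it is done.

```bash
mkdir -p pics
cat > h.py <<'E'
import numpy as np, cv2
from rig import robot
def cam(n):
    c=robot.camera_info(n); K=np.array([[c['fx'],0,c['cx']],[0,c['fy'],c['cy']],[0,0,1.]])
    return K,np.array(c['dist'],float),cv2.Rodrigues(np.array(c['rvec'],float))[0],np.array(c['tvec'],float).ravel()
def ray(c,uv,z):
    K,d,R,t=c; p=cv2.undistortPoints(np.array([[uv]],float),K,d).ravel()
    v=R.T@np.array([p[0],p[1],1]); o=-R.T@t
    return o+v*(z-o[2])/v[2]
def proj(c,P):
    K,d,R,t=c; return cv2.projectPoints(np.array(P,float).reshape(-1,1,3),cv2.Rodrigues(R)[0],t,K,d)[0].reshape(-1,2)
def save(n,im): cv2.imwrite(f'pics/{n}.png',cv2.cvtColor(im,cv2.COLOR_RGB2BGR))
E
python3 - <<'E'
from h import *
for n in('top','scene'):
    im=robot.grab_frame(n); np.save(n,im); save(n,cv2.resize(im,(784,588),interpolation=cv2.INTER_CUBIC)); c=cam(n); print(n,c[0][0],-c[2].T@c[3],c[2][2])
s=robot.get_state();print(s['time'],s['ee_pos'],s['tool_rot'])
E
```

```text
top [441.91181495   0.         285.48640577] [0.45201898 0.01584735 0.92497148] [ 0.08192647 -0.01445387 -0.99653356]
scene [401.58465051   0.         276.97040262] [ 1.03176694 -0.31546196  0.69161854] [-0.6088061   0.35972104 -0.7070756 ]
0.1 [ 0.24486951 -0.57470789  0.22372188] [[ 9.19951690e-01  3.92031446e-01 -4.82978845e-04]
 [ 3.92031734e-01 -9.19951239e-01  9.14496229e-04]
 [-8.58057081e-05 -1.03063539e-03 -9.99999465e-01]]
```

View pics/top.png

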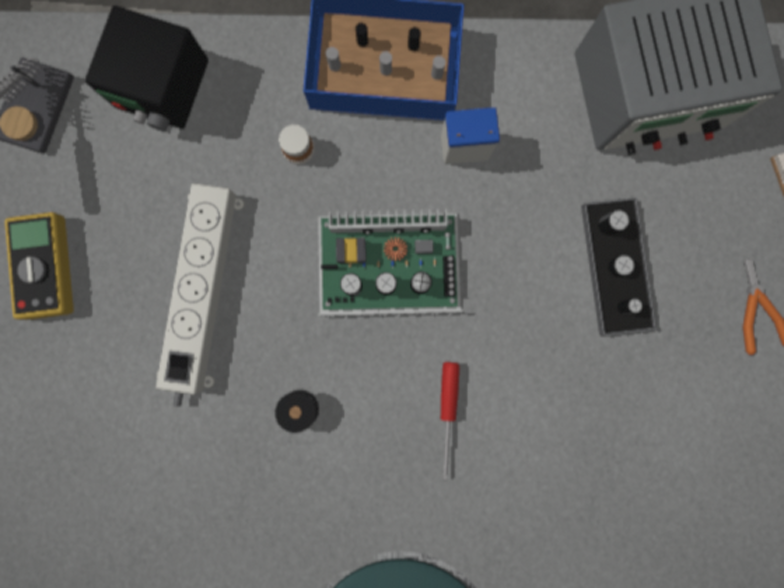

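View pics/scene.png

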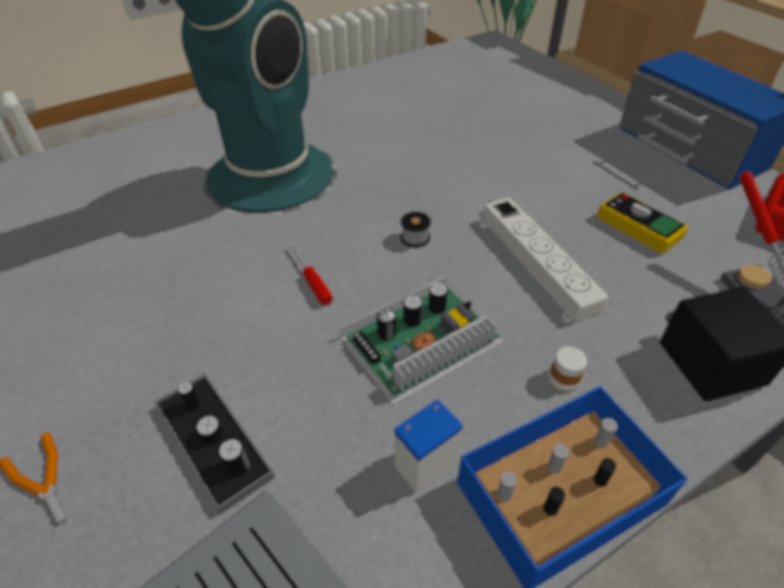

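The top view (784 px wide) shows the strip on the left with its switch at (178,367), and the supply in the middle with caps at (350,284), (386,283) and (421,282). The right-hand cap has a dark cross, so it looks bulged. The tray is on the right, with spares at (619,220), (624,265) and a slim one at (635,306). In the scene view the same spares are at (231,452), (207,428) and (185,390), and the board caps at (438,290), (412,302) and (387,322), with the last one dark-crossed. Next I'll measure the centroids and triangulate the heights.

```bash
cat > m.py <<'E'
from h import *
from scipy.optimize import least_squares
T,S=np.load('top.npy'),np.load('scene.npy'); ct,cs=cam('top'),cam('scene')
def top(im,uv,r=11):
    x,y=np.array(uv)/1.4; g=cv2.cvtColor(im,cv2.COLOR_RGB2HSV); m=((g[...,1]<60)&(g[...,2]>105)).astype(np.uint8)
    k=np.zeros_like(m); cv2.circle(k,(int(round(x)),int(round(y))),r,1,-1); m&=k
    cs_,_=cv2.findContours(m,cv2.RETR_EXTERNAL,cv2.CHAIN_APPROX_NONE); c=cv2.convexHull(max(cs_,key=cv2.contourArea))
    M=cv2.moments(c); return np.array([M['m10'],M['m01']])/M['m00'],cv2.contourArea(c)
N=dict(capL=((350,284),(438,290)),capM=((386,283),(412,302)),capR=((421,282),(387,320)),spFar=((619,220),(231,450)),spMid=((624,265),(207,427)),spNear=((635,306),(185,388)))
for n,(a,b) in N.items():
    (p,A),(q,B)=top(T,a),top(S,b)
    f=lambda P:np.r_[proj(ct,P)[0]-p,proj(cs,P)[0]-q]
    r=least_squares(f,ray(ct,p,.05)); 
    print(n,p.round(1),q.round(1),A,B,'tri',r.x.round(4),'res',abs(r.fun).max().round(2),'z57',ray(ct,p,.057)[:2].round(4),ray(cs,q,.057)[:2].round(4),'z38',ray(ct,p,.038)[:2].round(4),ray(cs,q,.038)[:2].round(4))
# strip: white mask, minAreaRect of the outline ray-cast at z=.04
g=cv2.cvtColor(T,cv2.COLOR_RGB2HSV); m=((g[...,1]<50)&(g[...,2]>125)).astype(np.uint8); m[:,:105]=0;m[:,170:]=0;m[:128]=0;m[285:]=0
c=max(cv2.findContours(m,cv2.RETR_EXTERNAL,cv2.CHAIN_APPROX_NONE)[0],key=cv2.contourArea)
W=np.array([ray(ct,p[0],.04)[:2] for p in c]).astype(np.float32); R=cv2.minAreaRect(W); print('strip',R,cv2.boxPoints(R).round(4).tolist())
k=np.zeros_like(m); k[245:278,112:142]=1
m=((g[...,2]<60)&(k>0)).astype(np.uint8); c=max(cv2.findContours(m,cv2.RETR_EXTERNAL,cv2.CHAIN_APPROX_NONE)[0],key=cv2.contourArea)
W=np.array([ray(ct,p[0],.044)[:2] for p in c]).astype(np.float32);R=cv2.minAreaRect(W); print('rocker',R)
z=lambda im,x0,y0,x1,y1:cv2.resize(im[y0:y1,x0:x1],(390,290),interpolation=cv2.INTER_CUBIC)
save('crops',np.vstack([np.hstack([z(T,235,185,313,243),z(S,250,190,328,248)]),np.hstack([z(T,95,235,173,293),z(S,100,265,202,341)])]))
E
python3 m.py
```

```text
capL [249.6 202.2] [312.5 204. ] 139.0 241.5 tri [0.5297 0.0733 0.0634] res 0.18 z57 [0.5304 0.074 ] [0.5243 0.0769] z38 [0.5321 0.0752] [0.5091 0.0886]
capM [275.3 201.4] [292.7 212.8] 137.5 222.0 tri [0.5309 0.022  0.0647] res 0.9 z57 [0.5325 0.0234] [0.5239 0.0244] z38 [0.5342 0.0236] [0.5087 0.0346]
capR [299.9 200.7] [274.  223.8] 94.0 135.0 tri [ 0.533  -0.0266  0.0594] res 1.01 z57 [ 0.5342 -0.0251] [ 0.5301 -0.0273] z38 [ 0.536 -0.026] [ 0.5151 -0.0187]
spFar [441.9 156.9] [164.2 320.7] 120.0 150.5 tri [ 0.6248 -0.3083  0.0574] res 0.18 z57 [ 0.6247 -0.3088] [ 0.6247 -0.308 ] z38 [ 0.6285 -0.3159] [ 0.6125 -0.3078]
spMid [445.5 189. ] [147.9 303.2] 113.0 131.0 tri [ 0.5625 -0.3215  0.0386] res 0.12 z57 [ 0.5602 -0.3147] [ 0.5759 -0.3211] z38 [ 0.5625 -0.322 ] [ 0.5622 -0.3213]
spNear [453.4 217.9] [130.  273.2] 49.5 184.0 tri [ 0.5015 -0.3277  0.0649] res 0.91 z57 [ 0.5027 -0.3291] [ 0.4937 -0.3293] z38 [ 0.5038 -0.3367] [ 0.4776 -0.3297]
strip ((0.5233578681945801, 0.3078174293041229), (0.07263536751270294, 0.30895838141441345), 82.07981872558594) [[0.3652999997138977, 0.2930999994277954], [0.6714000105857849, 0.25060001015663147], [0.6814000010490417, 0.32249999046325684], [0.37540000677108765, 0.3650999963283539]]
rocker ((0.4119829535484314, 0.3140108585357666), (0.02620212361216545, 0.03310592100024223), 86.4132080078125)
```

View pics/crops.png

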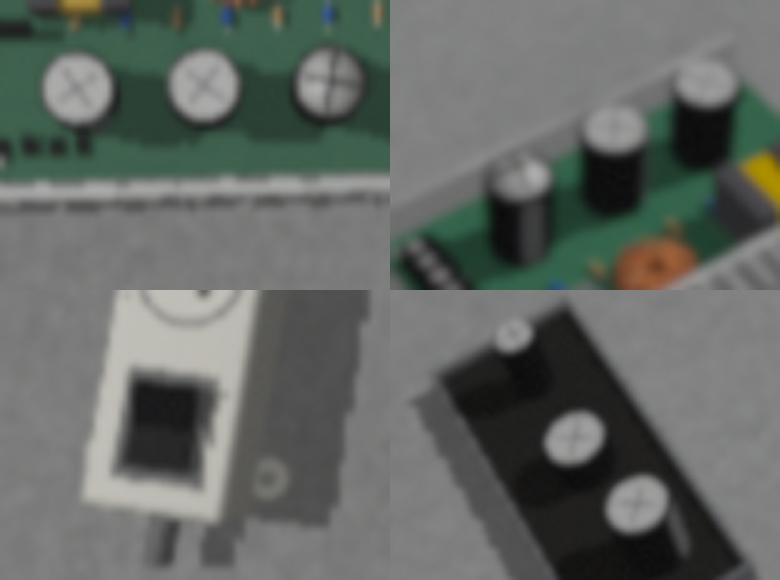

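The crops settle it. The right board cap is domed with a dark cross, so it is the bulged one. The spares triangulate to 57.4 mm for the far one (30 mm, same size) and 38.6 mm for the middle one (short), and the near one is slim. The rocker measures 26 x 33 mm, as it should. Next I'll check the strip's direction from the sockets and move.

```bash
cat >> h.py <<'E'
def down(yaw):
    c,s=np.cos(yaw),np.sin(yaw); return np.array([[c,s,0],[s,-c,0],[0,0,-1.]])
E
python3 - <<'E'
from h import *
ct=cam('top')
s=np.array([ray(ct,np.array(p)/1.4,.04)[:2] for p in((186,324),(193,288),(199,252),(205,216))])
d=s[3]-s[0]; print('sockets',s.round(4).tolist(),np.linalg.norm(d)); d/=np.linalg.norm(d); yaw=np.arctan2(d[1],d[0])
ax=np.array([.412,.314]); print('yaw',np.degrees(yaw),'off-line',np.cross(d,ax-s.mean(0)),'axis->sockets',(s-ax)@d)
P=ax+.012*d; print('press',P)
np.save('press',np.r_[P,yaw])
robot.gripper_to(0.0)
p=robot.get_state()['ee_pos']; robot.move_linear([p[0],p[1],.29])
robot.move_ptp([P[0],P[1],.2],down(yaw)); robot.move_linear([P[0],P[1],.10])
st=robot.get_state(); print(st['time'],st['ee_pos'],st['qpos'],st['opening'],st['force'])
save('w1',robot.grab_frame('wrist')); print(proj(cam('wrist'),[[P[0],P[1],.05],[*ax,.0455]]))
E
```

```text
sockets [[0.4716, 0.3064], [0.523, 0.2983], [0.5749, 0.2915], [0.6273, 0.2846]] 0.15727008552137492
yaw -7.961504216252047 off-line -0.00037497940062326124 axis->sockets [0.06005166 0.11210014 0.16445183 0.21732175]
press [0.42388434 0.31233791]
6.1083 [0.42433904 0.31250774 0.10070626] [-0.95404219  0.41781047  0.3183795   1.97142474 -0.18189099  0.77854558
 -2.24139095] 0.00080914509225467 [ 0.1675404  -0.02629202 -0.02744667]
[[278.82875707 241.42986676]
 [278.8526201  255.56678636]]<stdin>:5: DeprecationWarning: Arrays of 2-dimensional vectors are deprecated. Use arrays of 3-dimensional vectors instead. (deprecated in NumPy 2.0)
```

View pics/w1.png

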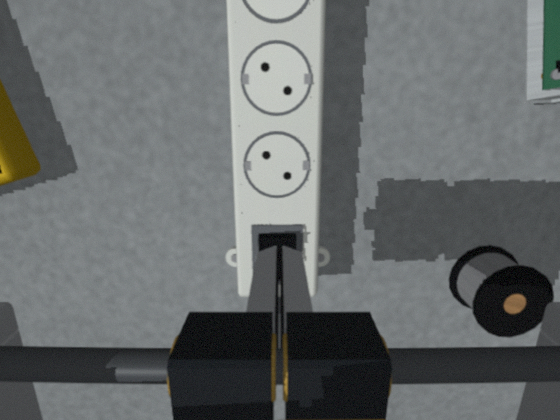

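The wrist view shows the closed fingers centred over the rocker. The rocker's socket-side edge is at about (279,233), close to the predicted 235. Now I'll press it.

Run:
```python
from h import *
P=np.load('press.npy')
print(robot.move_linear([P[0],P[1],.072],velocity=.05))
hit=robot.move_linear([P[0],P[1],.0625],velocity=.012,threshold=18)
st=robot.get_state(); print(hit,st['ee_pos'],st['force'])
robot.move_linear([P[0],P[1],.2])
robot.move_linear([P[0]-.06,P[1]-.01,.2])
st=robot.get_state(); print(st['time'],st['force'])
im=robot.grab_frame('wrist'); c=cam('wrist'); u=proj(c,[[P[0],P[1],.0455]])[0]; print(u)
im2=robot.grab_frame('scene')
q=proj(cam('scene'),[[P[0],P[1],.0455]])[0].astype(int); 
f=lambda im,q,r:cv2.resize(im[max(q[1]-r,0):q[1]+r,max(q[0]-r,0):q[0]+r],(260,260),interpolation=cv2.INTER_CUBIC)
save('w2',np.hstack([f(im,u.astype(int),50),f(np.load('scene.npy'),q,20),f(im2,q,20)]))
```

```text
False
True [0.42444588 0.31249518 0.06436759] [-2.75929015 -1.6778912  13.68380417]
9.15 [ 0.32129239 -0.40617929  1.02327886]
[258.49061918 138.66762823]
```

View pics/w2.png

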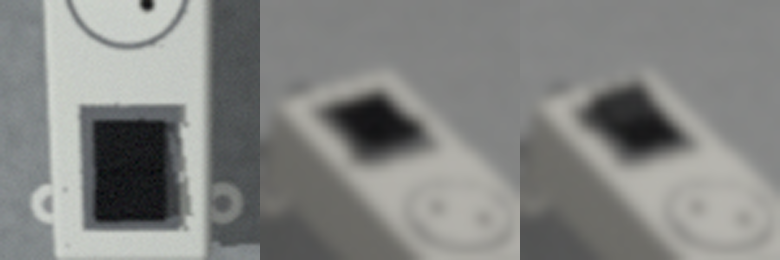

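The press ended with the fingertips at 45.4 mm, the level (off) height. The scene crop (right) now shows the boot-end half raised, so the switch is off. Now I'll point.

Run:
```python
from h import *
B=(.535,-.0262); C=(.6248,-.3085)
robot.move_ptp([*B,.24],down(0)); 
im=robot.grab_frame('wrist'); print('bulge px',proj(cam('wrist'),[[*B,.064]])); cv2.drawMarker(im,tuple(proj(cam('wrist'),[[*B,.064]])[0].astype(int).tolist()),(255,0,0),0,12,1)
robot.move_linear([*B,.103],velocity=.1); robot.pause(3.2)
st=robot.get_state(); print(st['time'],st['ee_pos'],st['force'])
robot.move_linear([*B,.24])
yaw=np.arctan2(C[1],C[0])
robot.move_ptp([*C,.24],down(0))
im2=robot.grab_frame('wrist'); u=proj(cam('wrist'),[[*C,.057]])[0]; print(u); cv2.drawMarker(im2,tuple(u.astype(int).tolist()),(255,0,0),0,12,1)
st=robot.get_state(); print(st['time'],st['ee_pos'],st['qpos'])
save('w3',cv2.resize(np.hstack([im,im2]),(800,300)))
```

```text
bulge px [[279.85729994 194.74393231]]
15.4083 [ 0.53499078 -0.02623557  0.10299717] [ 0.01302667 -0.11004361  0.69731789]
[280.60049069 193.80113035]
17.6583 [ 0.62542001 -0.30657742  0.24010436] [-0.04358583  0.63037608  0.72339091  1.41375759 -0.4238806   1.25578763
 -0.85378607]
```

View pics/w3.png

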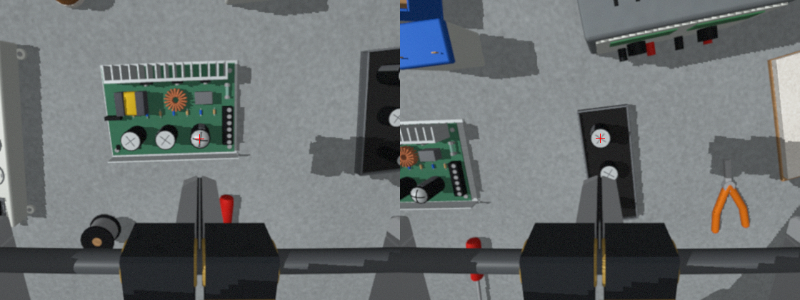

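In both wrist views the predicted marker sits on the centre of its cap's top: about (200,139) on the torn-cross cap and (600,138) on the far spare. I'll descend over the spare and hand in.

Run:
```python
from h import *
robot.move_linear([.6248,-.3085,.096],velocity=.1); robot.pause(3.3)
st=robot.get_state(); print(st['time'],st['ee_pos'],st['force'])
print(robot.sign_off())
```

```text
22.55 [ 0.62480825 -0.30848772  0.09598421] [-0.10728152  0.74804644 -0.13789864]
the job is handed in; nothing more can be done
None
```

I switched the strip off, then pointed at the bulged capacitor and at the same-size spare for over 3 s each, and handed the job in at 22.6 s with the fingertips still about 2 cm above that spare; the judge's result was not shown.

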